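# Fit the countersink in the deburring stand

### The job

Fit the countersink (the cutter with the pointed cone on top) into the deburring stand: lift it out of the wooden rack and set its shank upright into the collet, all the way to the bottom. Then turn the collet's hexagon nut clockwise (seen from above) until you feel the jaws grip the shank, add about another eighth of a turn, and let go. Leave the other two cutters in the rack.

Things in the scene. Friction and masses are not known exactly. Their poses are not given: they have to be found in the camera images.
- countersink: Loose steel cutter, about 70 g, 78 mm long, upright in one of the rack's three holes (which one varies). Round shank 10 mm in diameter, 52 mm long, foot chamfered; dark cylindrical head 20 mm in diameter from 52 to 68 mm above the foot (grip there); pointed cone from 68 to 78 mm. Origin: centre of the shank's foot; z towards the point.
- counterbore: Like the countersink, but its 20 mm head is a plain cylinder with a flat top (52 to 78 mm above the foot). Stays in the rack. Origin: foot of the shank.
- ball_burr: Like the countersink, but with a ball 22 mm in diameter on top (to 77 mm above the foot). Stays in the rack. Origin: foot of the shank.
- rack: Fixed wooden block 50 x 160 x 38 mm (x, y, z); three holes of 11.5 mm in a row along its y axis, 54 mm apart, the middle one at its centre, 30 mm deep. In a hole a cutter's foot is 8 mm above the table and its head begins 60 mm above the table. Origin: centre of the underside.
- collet_mouth (a point): Centre of the collet's mouth, level with the nut's top, 92 mm above the table, z up. Inside the nut the open jaws, chamfered at the top, leave 13.6 to 15.6 mm; from 24 mm below this point the shank enters a 12.5 mm hole with a 2 mm chamfer. Fully home, the foot is 40 mm below this point (52 mm above the table) and the cutter's head begins 12 mm above the nut.
- stand: Fixed deburring stand that carries the collet: base plate 100 x 90 x 12 mm, a 44 mm square block up to 52 mm, a 32 mm square neck from 52 to 68 mm above the table. Origin: centre of its underside, straight below the collet's mouth.
- nut_top (a point): Centre of the top face of the steel hexagon nut, 92 mm above the table; turns with the nut. The nut is 32 mm across flats, 37 mm across corners, 22 mm high (70 to 92 mm above the table); the point's x axis is square to one pair of flats, the other pairs lie at 60 and 120 degrees. The nut does not rise or sink.
- nut (a joint): Angle of the nut in rad, growing clockwise seen from above (tightening); starts between 0 and 0.5. It turns at a steady 0.28 N m; the six jaws close 2 mm on the radius per rad and meet the 10 mm shank at about 1.4; from there the torque climbs by about 0.5 N m per rad. When let go after an eighth of a turn more it springs back by about 0.15 rad, then stays; hard stop at 2.9.
Mind the look-alikes: they are no part of the job. What is shaped like the stand but pink is not meant.

How it is judged:
By the outcome, as a careful person would: the job done as asked, in the order asked, and still so for the second after the job is handed in, with the robot touching nothing.
It also fails if it takes over 67 s, if anything falls off the work surface, if the arm or the gripper's body presses on something with over 40 N, if the wrist force passes 120 N, or if a joint passes its speed limit or range.

### The arm

A 6-joint arm with a two-finger parallel gripper is mounted at the origin on the work surface. World frame = base frame: x ahead of the robot, y to its left, z up, the work surface at z = 0. Lengths are in m, angles in degrees, forces in N, time in s.
With the tool pointing down it reaches from about 0.35 to 0.975 m from the base axis. Payload 17.4 kg.
Tool frame: the origin (TCP) lies on the centre line of the jaws, within the pads' length; the fingertips stand tcp_to_tips ahead of it and the grasp point (between the pads) lies 2 mm behind it (tcp_to_tips is the distance from the TCP to the fingertips, in m); z points along the fingers, x is the direction in which the jaws open and shut, and the axes are right-handed (so a half turn about z gives the same grasp; the last joint's range is limited). The gripper opens to 85 mm and grips with 20 to 120 N. Pads are 22 mm wide; open, the fingers measure 114 mm over their backs; the gripper's body (76 mm by 85 mm) begins 54 mm behind the grasp point. The pads swing forward as they close: fully open they stand 13 mm farther back than shut.
Start: joints at [-71.608, 6.646, 82.598, -0, 90.757, -2.166], TCP at [0.237, -0.632, 0.248] pointing down, gripper open.
Joint ranges: [-162.19, 162.19], [-47.58, 125.68], [4.15, 143.07], [-65.23, 245.23], [0.69, 171.88], [-170.13, 170.13]. Speed limits (degrees/s): [108.29, 108.29, 127.2, 180, 180, 180].

### API

Orientations are given as [roll, pitch, yaw] about the fixed x, y, z axes, in that order (R = Rz(yaw) Ry(pitch) Rx(roll)).
In Python, from station import sense, capture, hand_in, tcp_to_tips gives the robot as it stands. The module is installed in compiled form; this text tells all that it offers.
- The arm moves only by the tool step_arm, never from a script. Its argument "commands" is a list that holds one entry, the list of rows, each a list of 6 numbers: the shift along the tool's x, y, z in m, then the turn, a rotation vector about the tool's x, y, z in degrees. In form: [[[x, y, z, ax, ay, az], ...]]. A call has exactly 8 rows; each row shifts and turns the commanded pose from where the row before left it, along the tool's axes as they then stand; what a row does not reach is not made up. A row lasts 1/10 s, in which the tool goes at most 50 mm and 8.59 degrees, less where a joint would pass 70% of its speed; a pose out of reach is approached as far as the arm can. A call is refused whole if a number of a shift passes 0.05 or a number of a turn 8.59, either way. A call with a gripper value outside its range is refused whole. "jaw" is the opening, from -1 (shut) to 1 (fully open), so that 0 is half open, set as the call begins (left out, the last holds). The fingers move at their own pace and stop on an object; the grip force is fixed at half the most. Time passes only in rows, so rows that do not move let the fingers close, or fill a call up. It gives the time, the measured TCP pose, the force and the opening at its end, in the units of the state.
- sense(): the state, without advancing time (a new reading comes with each control period).
- capture(name): name is "scene" or "top"; returns a dict with "frame" (420x560x3 uint8, red, green, blue), "fx", "fy", "cx", "cy" (pixels), "dist_coeffs" ([k1, k2, p1, p2, k3] as OpenCV has them; the pictures are not rectified), "rvec" (rotation vector, rad) and "tvec" (3), from world to camera coordinates, as OpenCV has them. Camera axes: x right, y down, z forward; pixel columns grow to the right and rows downward; lengths in m; the calibration is good to about 2 mm. A picture is of the moment at which its call begins. There is no depth.
- hand_in(): hands the job in, once; it reports no verdict.
The state is a dict: "time": time; "joint_pos": joint angles; "qd": joint speeds; "tau": joint torques, N m; "ee_pos": TCP position; "ee_rot": TCP orientation; "contact_force": force on the tool from outside, world axes, zero at the start; "ft_torque": the same for the moment, N m; "width": opening from 0.0 (shut) to 1.0 (fully open).
Only numpy, scipy, OpenCV 4.12 (cv2) and the standard library are available. Lean on these libraries where they do the work, as an engineer would, in place of code of your own. Each camera call takes 0.05 s, during which the arm holds its last target.

## Working session

There is one attempt and no reset: what is moved stays moved. The work goes in short steps, Python scripts to look and compute and a tool call to move; the robot and the scene stay as the last step left them, time stands still between calls to the robot, and variables do not carry over. Pictures are saved under pics/ and viewed, and the job is handed in when it is done.

Besides the shell and the picture viewer there is one more tool, called after ">>>" as name(argument=value, ...) on one line, values as JSON. step_arm: Moves the arm, as the interface text tells. Its arguments: {"type":"object","properties":{"commands":{"type":"array"},"jaw":{"type":"number"}},"required":["commands"]}

```bash
mkdir -p pics
cat > h.py <<'E'
import numpy as np, cv2
from station import sense, capture, hand_in, tcp_to_tips
def snap(n,f):
    c=capture(n); cv2.imwrite('pics/'+f+'.png',c['frame'][:,:,::-1]); np.save('pics/'+f+'.npy',c,allow_pickle=True); return c
def load(f): return np.load('pics/'+f+'.npy',allow_pickle=True).item()
def K(c): return np.array([[c['fx'],0,c['cx']],[0,c['fy'],c['cy']],[0,0,1.]])
def ray(c,u,v):
    p=cv2.undistortPoints(np.array([[[u,v]]],float),K(c),np.array(c['dist_coeffs']))[0,0]
    R=cv2.Rodrigues(np.array(c['rvec'],float))[0]; t=np.array(c['tvec'],float).ravel()
    return -R.T@t, R.T@np.array([p[0],p[1],1])
def atz(c,u,v,z):
    o,d=ray(c,u,v); return o+d*(z-o[2])/d[2]
def proj(c,P):
    return cv2.projectPoints(np.array(P,float).reshape(-1,3),np.array(c['rvec'],float),np.array(c['tvec'],float),K(c),np.array(c['dist_coeffs']))[0][:,0]
def crop(f,u0,v0,u1,v1,s,o):
    im=cv2.imread('pics/'+f+'.png')[v0:v1,u0:u1]; cv2.imwrite('pics/'+o+'.png',cv2.resize(im,None,fx=s,fy=s,interpolation=cv2.INTER_CUBIC))
E
python3 -c "
from h import *
for n in('scene','top'):
    c=snap(n,n+'0'); o,d=ray(c,280,210); print(n,o,d,c['fx'])
print(sense(),tcp_to_tips)"
```

```text
scene [ 0.86963209 -0.4105957   0.84185272] [-0.41206882  0.48159806 -0.77357231] 495.17294948813276
top [0.36538913 0.07468926 1.13827012] [ 0.07792141 -0.00681319 -0.99698732] 432.0054207839485
{'time': 0.1, 'joint_pos': array([-7.16081529e+01,  6.67092145e+00,  8.26302896e+01,  1.21632701e-03,
        9.07602917e+01, -2.16510307e+00]), 'qd': array([ 0.00500001, -0.07343812, -0.07487992,  0.00247079,  0.0874216 ,
       -0.00695179]), 'tau': array([-9.38412109e-05, -7.33663273e+01, -6.33790684e+01, -9.44393423e-05,
        5.32869410e-03, -3.07917894e-06]), 'ee_pos': array([ 0.23697165, -0.6318628 ,  0.24765902]), 'ee_rot': array([-1.79996461e+02,  6.14128921e-02, -6.94430325e+01]), 'contact_force': array([-0.19213972,  0.09042764, -0.47151401]), 'ft_torque': array([-0.01096651, -0.02603505, -0.07411389]), 'width': 1.0001726316530994} 0.017
```

View pics/scene0.png

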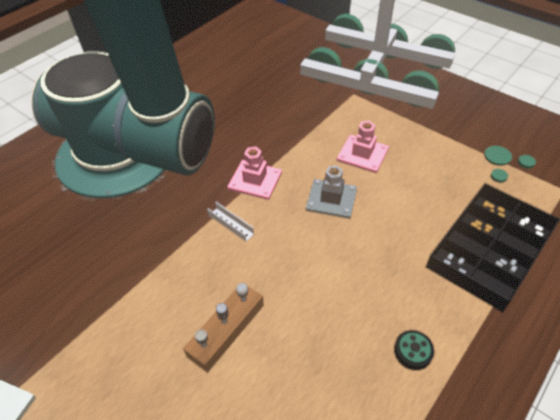

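View pics/top0.png

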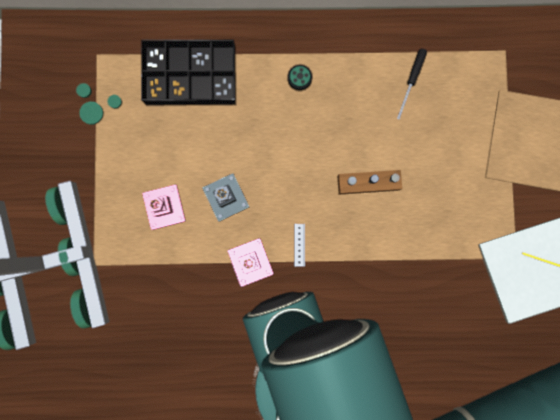

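The grey stand (scene ~(333,190), top ~(224,195)) is the real one. The pink ones at scene (255,175) and (364,147) are decoys. The rack is at scene (225,325), top (370,182).

```bash
python3 -c "
from h import *
crop('scene0',175,270,275,370,7,'a');crop('top0',330,160,410,200,10,'b');crop('scene0',295,155,370,225,9,'c');crop('top0',195,165,255,225,10,'d')"
```

```text
(no output)
```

View pics/a.png

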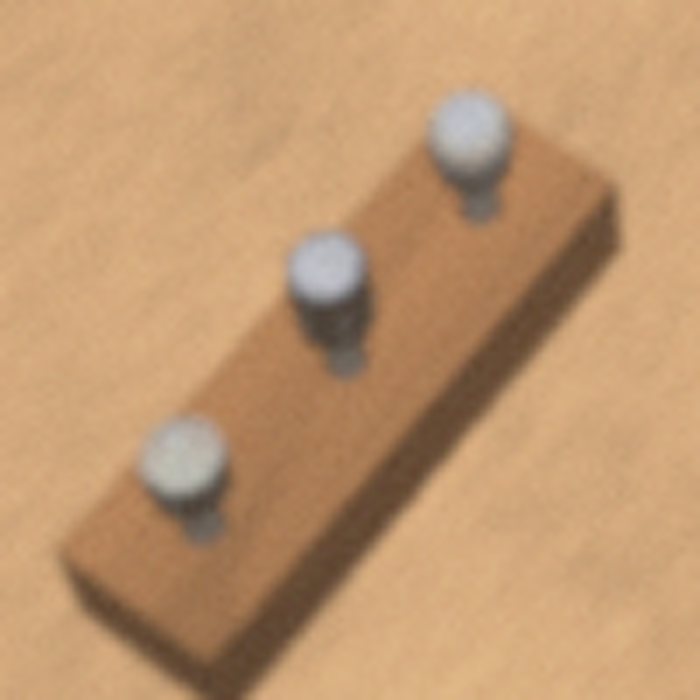

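View pics/b.png

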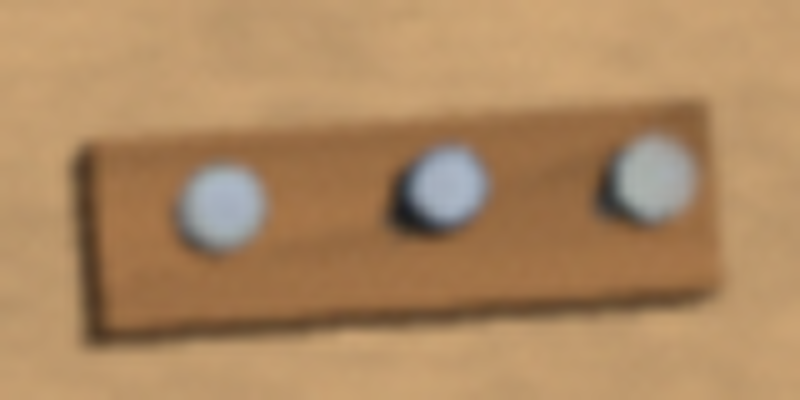

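View pics/c.png

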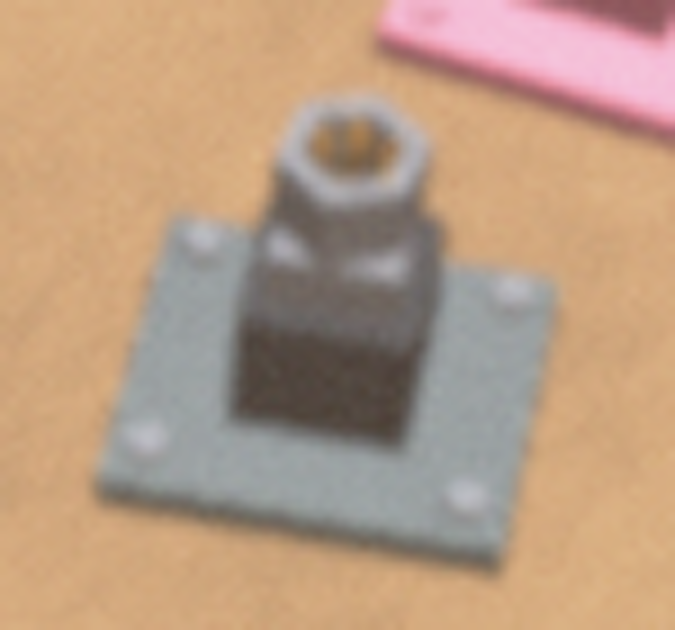

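View pics/d.png

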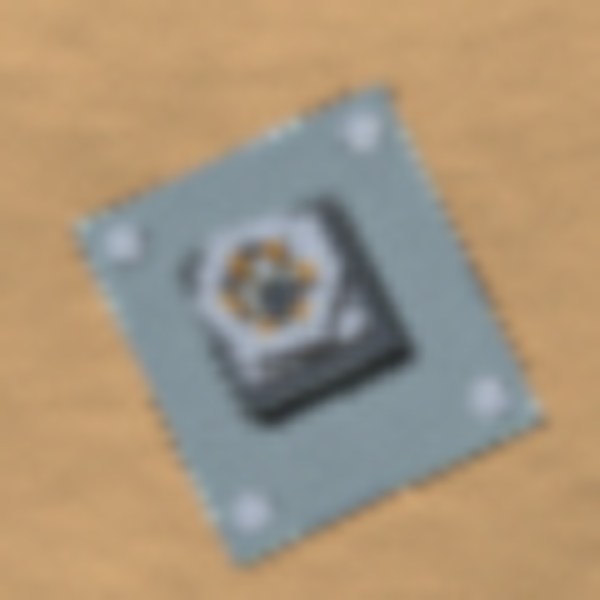

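```bash
python3 -c "
from h import *
a=cv2.imread('pics/scene0.png')
b=cv2.imread('pics/top0.png')
L=[a[323:353,188:218],a[297:327,210:240],a[277:307,228:258],b[166:196,380:410],b[166:196,360:390],b[166:196,338:368]]
L=[cv2.resize(np.clip((x.astype(float)-20)*1.2,0,255).astype(np.uint8),(260,260),interpolation=cv2.INTER_LANCZOS4) for x in L]
cv2.imwrite('pics/e.png',np.vstack([np.hstack(L[:3]),np.hstack(L[3:])]))"
```

```text
(no output)
```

View pics/e.png

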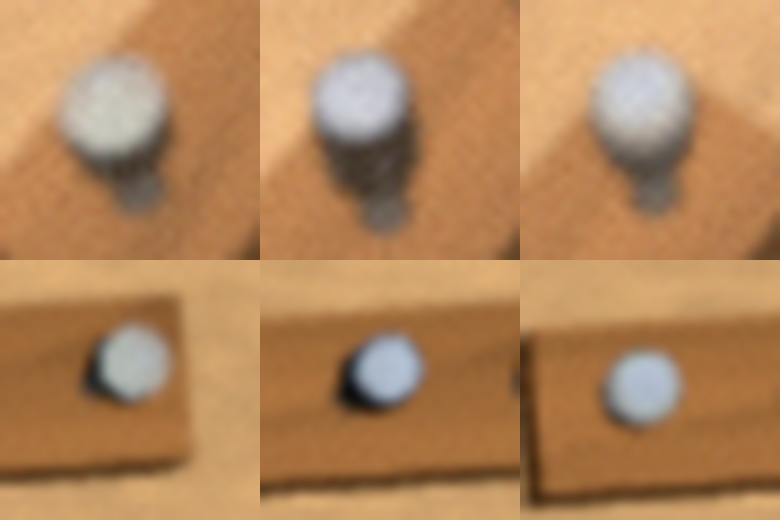

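```bash
python3 -c "
from h import *
s=load('scene0');t=load('top0')
q=lambda x,y,u0,v0,k:(u0+(x+.5)/k-.5,v0+(y+.5)/k-.5)
k=260/30
def two(p,r,z):
    print('top',atz(t,*p,z)[:2],'scene',atz(s,*r,z)[:2])
two(q(134,102,380,166,k),q(113,112,188,323,k),.076)
two(q(388,109,360-30,166,k),q(361-260,98,210,297,k),.086)
two(q(644-520,128,338,166,k),q(642-520,106,228,277,k),.076)
two(q(268,285,195,165,10),q(353,147,295,155,9),.092)
# stand plate corners z=.012, top
for p in((80,220),(385,85),(545,415),(243,562)): print(atz(t,*q(*p,195,165,10),.012))
for p in((172,218),(557,272),(497,552),(100,485)): print(atz(s,*q(*p,295,155,9),.012))
# rack top corners
for p in((85,148),(705,103),(715,292),(92,332)): print(atz(t,*q(*p,330,160,10),.038))
for p in((62,553),(205,660),(617,190)): print(atz(s,*q(*p,175,270,7),.038))
"
```

```text
top [ 0.52544361 -0.21970341] scene [ 0.52850527 -0.22343777]
top [ 0.52272097 -0.16593508] scene [ 0.52467551 -0.16856654]
top [ 0.51957625 -0.11222491] scene [ 0.52247882 -0.11560659]
top [0.49066619 0.2093526 ] scene [0.49147469 0.20754831]
[0.51805134 0.26852353 0.012     ]
[0.55264706 0.18872787 0.012     ]
[0.46501645 0.14769462 0.012     ]
[0.42782015 0.22650616 0.012     ]
[0.42958037 0.22494069 0.012     ]
[0.51614124 0.26974044 0.012     ]
[0.55496853 0.18611448 0.012     ]
[0.46850424 0.14400154 0.012     ]
[ 0.54113842 -0.08374548  0.038     ]
[ 0.55039671 -0.24388066  0.038     ]
[ 0.50133594 -0.24465259  0.038     ]
[ 0.49345921 -0.08430471  0.038     ]
[ 0.50561758 -0.24921419  0.038     ]
[ 0.55197238 -0.24663035  0.038     ]
[ 0.54674648 -0.08923749  0.038     ]
```

Candidates, in scene pixels:
- (201,335): sharp rim with a dark short head under a light cone. This is the countersink.
- (222,308): flat-topped tall dark cylinder. This is the counterbore.
- (242,288): smoothly shaded ball, so the ball burr.

The crop confirms (201,335), top (395,178). Next I'll find the nut angle.

```bash
cat > nut.py <<'E'
from h import *
import sys
def hexp(x,y,a,r,z=.092):
    an=np.radians(a+30+60*np.arange(6)); return np.c_[x+r*np.cos(an),y+r*np.sin(an),np.full(6,z)]
def mask(c,P,S=8):
    m=np.zeros((420,560),np.float32); p=proj(c,P); 
    lo=np.floor(p.min(0)).astype(int)-3; hi=np.ceil(p.max(0)).astype(int)+4
    M=np.zeros(((hi-lo)[1]*S,(hi-lo)[0]*S),np.uint8)
    cv2.fillPoly(M,[np.round(((p-lo+.5)*S-.5)*16).astype(np.int32)],255,shift=4)
    m[lo[1]:hi[1],lo[0]:hi[0]]=cv2.resize(M,tuple(hi-lo),interpolation=cv2.INTER_AREA)/255.
    return m
if __name__=='__main__':
  for f,x0,y0 in(('top0',.4907,.209),('scene0',.4915,.2075)):
    c=load(f); g=cv2.cvtColor(c['frame'],cv2.COLOR_RGB2GRAY).astype(float)
    R=[]
    for a in range(0,60,3):
      best=(-1e9,)
      for dx in np.arange(-.004,.0041,.001):
        for dy in np.arange(-.004,.0041,.001):
          x,y=x0+dx,y0+dy
          mo=mask(c,hexp(x,y,a,.0185)); mi=mask(c,hexp(x,y,a,.0125)); mb=mask(c,hexp(x,y,a,.0235))
          ring=np.clip(mo-mi,0,1); out=np.clip(mb-mo,0,1)
          sc=(g*ring).sum()/ring.sum()-(g*out).sum()/out.sum()
          best=max(best,(sc,x,y))
      R.append((round(best[0],1),a,round(best[1],4),round(best[2],4)))
    print(f,sorted(R)[::-1][:6],'worst',min(R))
E
python3 nut.py
python3 -c "
from h import *
crop('top0',208,180,236,208,20,'f');crop('scene0',320,158,348,186,20,'g')
cv2.imwrite('pics/fg.png',cv2.resize(np.hstack([cv2.imread('pics/f.png'),cv2.imread('pics/g.png')]),(800,400)))"
```

```text
top0 [(np.float64(37.1), 6, np.float64(0.4907), np.float64(0.209)), (np.float64(37.0), 3, np.float64(0.4907), np.float64(0.209)), (np.float64(36.8), 9, np.float64(0.4907), np.float64(0.209)), (np.float64(36.5), 0, np.float64(0.4907), np.float64(0.209)), (np.float64(36.2), 12, np.float64(0.4907), np.float64(0.209)), (np.float64(36.1), 15, np.float64(0.4907), np.float64(0.209))] worst (np.float64(32.0), 33, np.float64(0.4907), np.float64(0.209))
scene0 [(np.float64(14.2), 9, np.float64(0.4915), np.float64(0.2075)), (np.float64(13.8), 12, np.float64(0.4915), np.float64(0.2075)), (np.float64(13.3), 3, np.float64(0.4915), np.float64(0.2075)), (np.float64(13.2), 15, np.float64(0.4915), np.float64(0.2075)), (np.float64(12.9), 18, np.float64(0.4915), np.float64(0.2075)), (np.float64(12.8), 0, np.float64(0.4915), np.float64(0.2065))] worst (np.float64(11.0), 36, np.float64(0.4915), np.float64(0.2075))
```

View pics/fg.png

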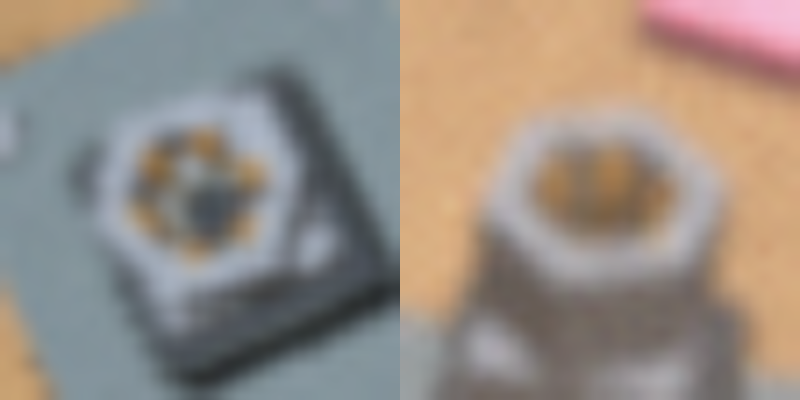

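```bash
cat > plan.py <<'E'
from h import *
from scipy.spatial.transform import Rotation as Ro
import sys
def plan(p,yaw,n):
    st=sense(); P=st['ee_pos']; R=Ro.from_euler('xyz',st['ee_rot'],degrees=True)
    T=Ro.from_euler('xyz',[180,0,yaw],degrees=True)
    rv=(R.inv()*T).as_rotvec(degrees=True)/n
    for i in range(n):
        d=R.inv().apply((np.array(p)-P)/n); print(np.round(np.r_[d,rv],4 if n>1 else 4).tolist()); R=R*Ro.from_rotvec(rv,degrees=True)
x=list(map(float,sys.argv[1:])); plan(x[:3],x[3],int(x[4]))
E
python3 plan.py .527 -.2215 .16 3.1 16
```

```text
[-0.0176, -0.026, 0.0055, -0.0026, 0.0032, -4.5339]
[-0.0155, -0.0273, 0.0055, -0.0026, 0.0032, -4.5339]
[-0.0133, -0.0284, 0.0055, -0.0026, 0.0032, -4.5339]
[-0.011, -0.0294, 0.0055, -0.0026, 0.0032, -4.5339]
[-0.0087, -0.0302, 0.0055, -0.0026, 0.0032, -4.5339]
[-0.0063, -0.0308, 0.0055, -0.0026, 0.0032, -4.5339]
[-0.0038, -0.0312, 0.0055, -0.0026, 0.0032, -4.5339]
[-0.0013, -0.0314, 0.0055, -0.0026, 0.0032, -4.5339]
[0.0011, -0.0314, 0.0055, -0.0026, 0.0032, -4.5339]
[0.0036, -0.0312, 0.0055, -0.0026, 0.0032, -4.5339]
[0.0061, -0.0308, 0.0055, -0.0026, 0.0032, -4.5339]
[0.0085, -0.0302, 0.0055, -0.0026, 0.0032, -4.5339]
[0.0109, -0.0295, 0.0055, -0.0026, 0.0032, -4.5339]
[0.0131, -0.0285, 0.0055, -0.0026, 0.0032, -4.5339]
[0.0154, -0.0274, 0.0055, -0.0026, 0.0032, -4.5339]
[0.0175, -0.0261, 0.0055, -0.0026, 0.0032, -4.5339]
```

>>> step_arm(commands=[[[-0.0176, -0.026, 0.0055, 0, 0, -4.53], [-0.0155, -0.0273, 0.0055, 0, 0, -4.53], [-0.0133, -0.0284, 0.0055, 0, 0, -4.53], [-0.011, -0.0294, 0.0055, 0, 0, -4.53], [-0.0087, -0.0302, 0.0055, 0, 0, -4.53], [-0.0063, -0.0308, 0.0055, 0, 0, -4.53], [-0.0038, -0.0312, 0.0055, 0, 0, -4.53], [-0.0013, -0.0314, 0.0055, 0, 0, -4.53]]], jaw=1)

```text
time: 0.9
ee_pos: [0.3827, -0.4258, 0.2038]
ee_rot: [-180.0, 0.0, -33.0]
contact_force: [0.4, -0.3, 0.1]
width: 1.0
```

>>> step_arm(commands=[[[0.0011, -0.0314, 0.0055, 0, 0, -4.53], [0.0036, -0.0312, 0.0055, 0, 0, -4.53], [0.0061, -0.0308, 0.0055, 0, 0, -4.53], [0.0085, -0.0302, 0.0055, 0, 0, -4.53], [0.0109, -0.0295, 0.0055, 0, 0, -4.53], [0.0131, -0.0285, 0.0055, 0, 0, -4.53], [0.0154, -0.0274, 0.0055, 0, 0, -4.53], [0.0175, -0.0261, 0.0055, 0, 0, -4.53]]])

```text
time: 1.7
ee_pos: [0.5279, -0.2207, 0.1599]
ee_rot: [-180.0, 0.0, 3.2]
contact_force: [-0.4, -0.6, -0.5]
width: 1.003
```

```bash
python3 plan.py .527 -.2215 .071 3.1 8; python3 -c "
from h import *
snap('scene','s1');snap('top','t1'); s=sense(); print(s['time'],s['ee_pos'],s['ee_rot'],s['joint_pos'])
crop('s1',120,190,320,390,4,'h')"
```

```text
[-0.0001, 0.0001, 0.0111, -0.001, 0.0021, 0.0157]
[-0.0001, 0.0001, 0.0111, -0.001, 0.0021, 0.0157]
[-0.0001, 0.0001, 0.0111, -0.001, 0.0021, 0.0157]
[-0.0001, 0.0001, 0.0111, -0.001, 0.0021, 0.0157]
[-0.0001, 0.0001, 0.0111, -0.001, 0.0021, 0.0157]
[-0.0001, 0.0001, 0.0111, -0.001, 0.0021, 0.0157]
[-0.0001, 0.0001, 0.0111, -0.001, 0.0021, 0.0157]
[-0.0001, 0.0001, 0.0111, -0.001, 0.0021, 0.0157]
1.8 [ 0.52850639 -0.21927453  0.15910983] [-1.79922892e+02  6.24248515e-02  3.35041586e+00] [-2.51057287e+01 -3.93933516e+00  1.01698823e+02  3.83910142e-02
  8.23321381e+01 -2.84612555e+01]
```

View pics/h.png

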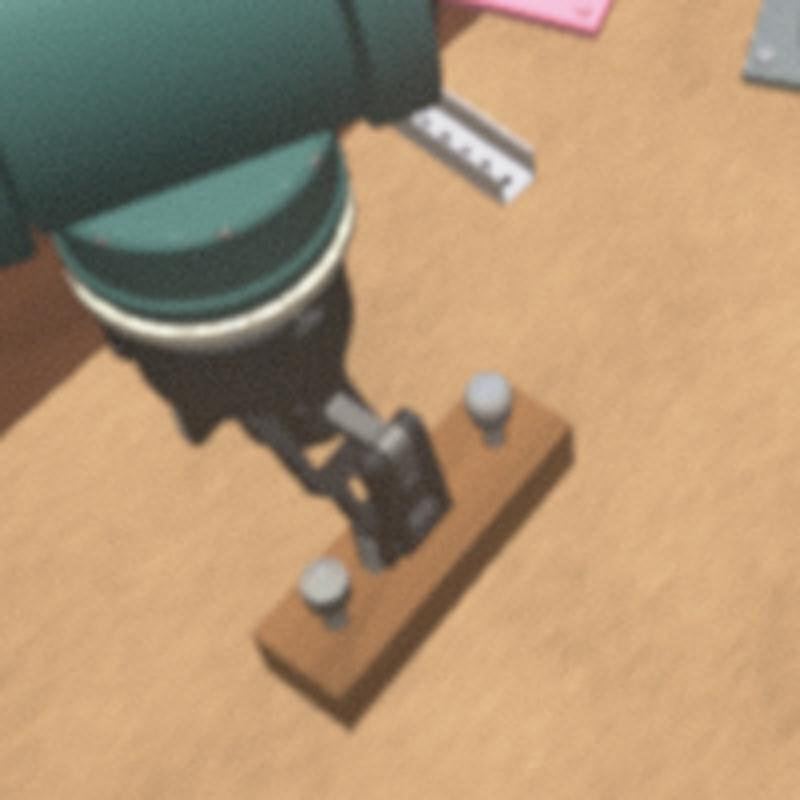

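View pics/t1.png

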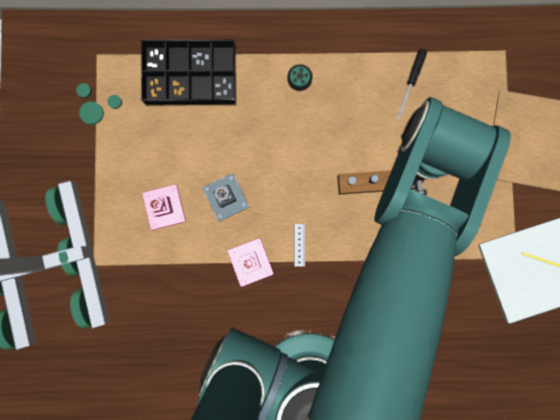

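The near finger is over the rack, above the countersink, which reads (81+120, 145+190) px as before. Going down now.

>>> step_arm(commands=[[[-0.001, 0.001, 0.011, 0, 0, 0.1], [-0.0005, 0.001, 0.011, 0, 0, 0.1], [0, 0, 0.011, 0, 0, 0], [0, 0, 0.011, 0, 0, 0], [0, 0, 0.011, 0, 0, 0], [0, 0, 0.011, 0, 0, 0], [0, 0, 0.011, 0, 0, 0], [0, 0, 0.011, 0, 0, 0]]])

```text
time: 2.6
ee_pos: [0.526, -0.224, 0.0714]
ee_rot: [-180.0, 0.0, 2.8]
contact_force: [0.3, -0.1, 0.4]
width: 1.004
```

>>> step_arm(commands=[[[0, 0, 0, 0, 0, 0], [0, 0, 0, 0, 0, 0], [0, 0, 0, 0, 0, 0], [0, 0, 0, 0, 0, 0], [0, 0, 0, 0, 0, 0], [0, 0, 0, 0, 0, 0], [0, 0, 0, 0, 0, 0], [0, 0, 0, 0, 0, 0]]])

```text
time: 3.4
ee_pos: [0.5261, -0.224, 0.0724]
ee_rot: [180.0, -0.0, 2.8]
contact_force: [-0.0, 0.2, 0.1]
width: 0.999
```

```bash
python3 -c "
from h import *
c=snap('scene','s2'); s=sense(); print(s['time'],s['ee_pos'],s['ee_rot'],s['contact_force'])
crop('s2',150,270,270,370,6,'h'); print((proj(c,s['ee_pos'])-[150,270])*6)"
```

```text
3.45 [ 0.52607866 -0.2239695   0.0723452 ] [ 1.79999789e+02 -1.99746642e-03  2.83928166e+00] [-1.1298234  -0.5039732  -1.12409871]
[[297.8574552  394.98922229]]
```

View pics/h.png

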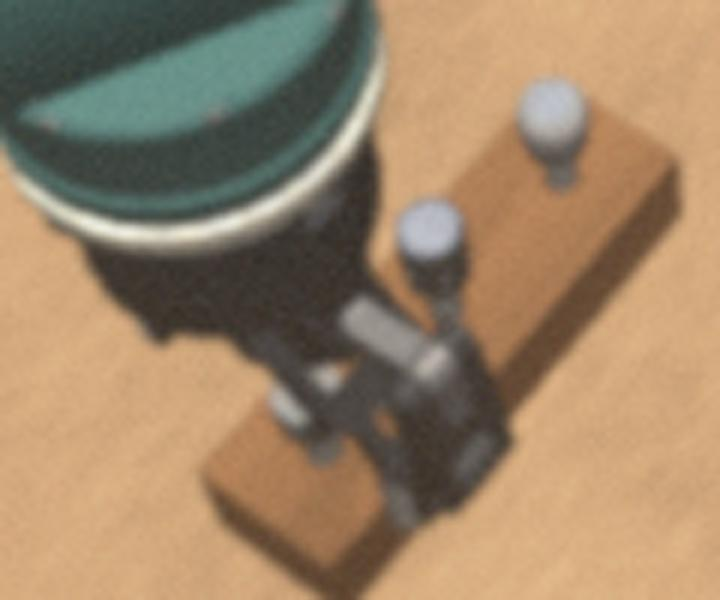

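>>> step_arm(commands=[[[0.0005, -0.0025, 0.001, 0, 0, 0], [0, 0, 0, 0, 0, 0], [0, 0, 0, 0, 0, 0], [0, 0, 0, 0, 0, 0], [0, 0, 0, 0, 0, 0], [0, 0, 0, 0, 0, 0], [0, 0, 0, 0, 0, 0], [0, 0, 0, 0, 0, 0]]], jaw=-1)

```text
time: 4.25
ee_pos: [0.5265, -0.2215, 0.0715]
ee_rot: [180.0, -0.0, 2.8]
contact_force: [1.0, -0.1, 2.5]
width: 0.209
```

>>> step_arm(commands=[[[0, 0, 0, 0, 0, 0], [0, 0, 0, 0, 0, 0], [0, 0, 0, 0, 0, 0], [0, 0, 0, 0, 0, 0], [0, 0, 0, 0, 0, 0], [0, 0, 0, 0, 0, 0], [0, 0, 0, 0, 0, 0], [0, 0, 0, 0, 0, 0]]])

```text
time: 5.05
ee_pos: [0.5265, -0.2215, 0.0714]
ee_rot: [180.0, -0.0, 2.8]
contact_force: [0.3, -0.3, 5.5]
width: 0.208
```

```bash
python3 -c "
from h import *
c=snap('scene','s3'); s=sense(); print(s['time'],s['ee_pos'],s['ee_rot'],s['contact_force'],s['width']*85)
crop('s3',150,270,270,370,6,'h')"
```

```text
5.1 [ 0.52654596 -0.22150829  0.07149179] [ 1.79990620e+02 -1.82929732e-02  2.83727342e+00] [-0.13738236 -0.17287193  5.65055665] 17.442938332688236
```

View pics/h.png

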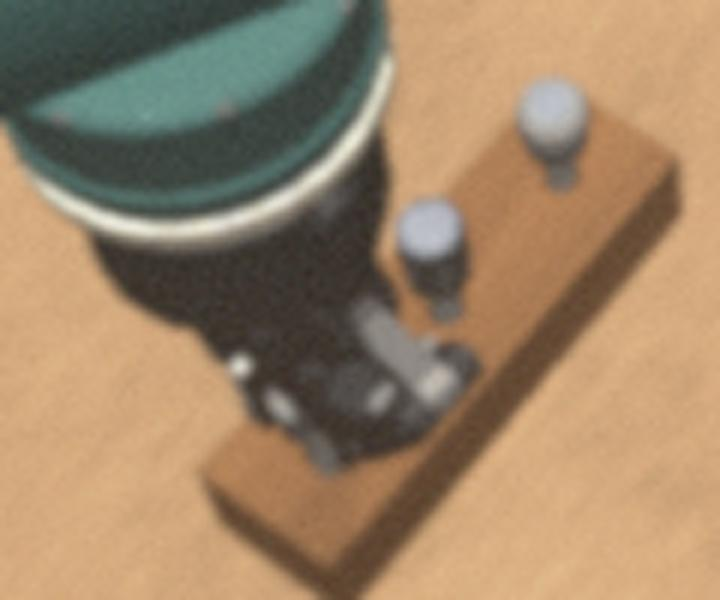

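>>> step_arm(commands=[[[0, 0, -0.006, 0, 0, 0], [0, 0, -0.01, 0, 0, 0], [0, 0, -0.014, 0, 0, 0], [0, 0, -0.016, 0, 0, 0], [0, 0, -0.016, 0, 0, 0], [0, 0, -0.018, 0, 0, 0], [0, 0, -0.018, 0, 0, 0], [0, 0, -0.012, 0, 0, 0]]])

```text
time: 5.9
ee_pos: [0.5267, -0.2216, 0.1839]
ee_rot: [179.9, -0.1, 2.8]
contact_force: [0.0, -0.6, -0.2]
width: 0.206
```

```bash
python3 plan.py .4913 .2075 .180 7 16; python3 -c "
from h import *
c=snap('scene','s4'); s=sense(); print(s['time'],s['ee_pos'],s['ee_rot'],s['contact_force'],s['width'],s['qd'])
crop('s4',130,220,270,360,5,'h')"
```

```text
[-0.0009, -0.0269, 0.0002, 0.0037, -0.0064, -0.2602]
[-0.0008, -0.0269, 0.0002, 0.0037, -0.0064, -0.2602]
[-0.0006, -0.0269, 0.0002, 0.0037, -0.0064, -0.2602]
[-0.0005, -0.0269, 0.0002, 0.0037, -0.0064, -0.2602]
[-0.0004, -0.0269, 0.0002, 0.0037, -0.0064, -0.2602]
[-0.0003, -0.0269, 0.0002, 0.0037, -0.0064, -0.2602]
[-0.0002, -0.0269, 0.0002, 0.0037, -0.0064, -0.2602]
[-0.0, -0.0269, 0.0002, 0.0037, -0.0064, -0.2602]
[0.0001, -0.0269, 0.0002, 0.0037, -0.0064, -0.2602]
[0.0002, -0.0269, 0.0002, 0.0037, -0.0064, -0.2602]
[0.0003, -0.0269, 0.0002, 0.0037, -0.0064, -0.2602]
[0.0005, -0.0269, 0.0002, 0.0037, -0.0064, -0.2602]
[0.0006, -0.0269, 0.0002, 0.0037, -0.0064, -0.2602]
[0.0007, -0.0269, 0.0002, 0.0037, -0.0064, -0.2602]
[0.0008, -0.0269, 0.0002, 0.0037, -0.0064, -0.2602]
[0.0009, -0.0269, 0.0002, 0.0037, -0.0064, -0.2602]
5.95 [ 0.52714464 -0.22180132  0.18537686] [179.89543834  -0.19371858   2.84042251] [-0.23490768 -0.18553632  1.54635439] 0.21152469428735404 [-0.01607981  0.60580217  1.07653717  0.03186915 -2.71931929  0.04802631]
```

View pics/h.png

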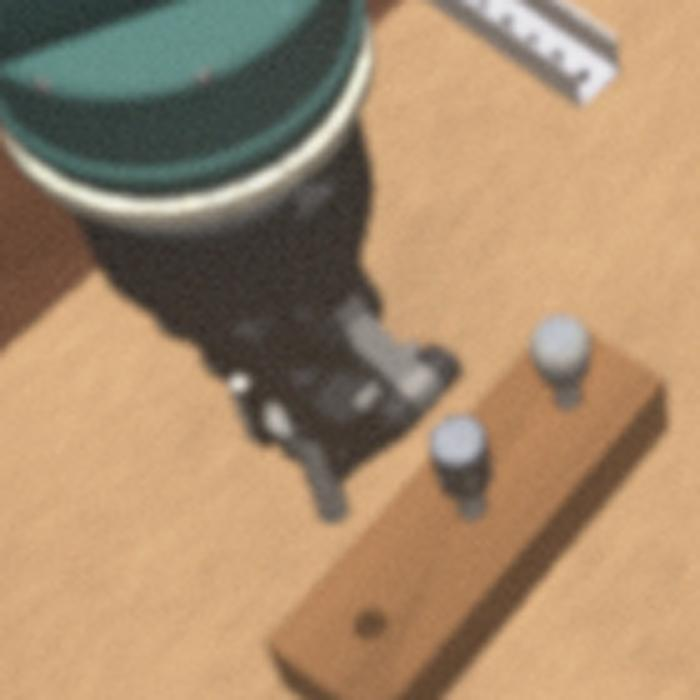

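The countersink is out. Its hole is empty at px (204,344), and the shank hangs straight from the jaws, foot at (197,323). Moving to the stand.

>>> step_arm(commands=[[[-0.0009, -0.012, 0, 0, 0, -0.26], [-0.0008, -0.02, 0, 0, 0, -0.26], [-0.0006, -0.026, 0.001, 0, 0, -0.26], [-0.0005, -0.03, 0.001, 0, 0, -0.26], [-0.0004, -0.032, 0.001, 0, 0, -0.26], [-0.0003, -0.032, 0.001, 0, 0, -0.26], [-0.0002, -0.032, 0, 0, 0, -0.26], [0, -0.032, 0, 0, 0, -0.26]]])

```text
time: 6.75
ee_pos: [0.5071, -0.0044, 0.1763]
ee_rot: [-180.0, 0.1, 4.9]
contact_force: [0.3, 0.8, -0.7]
width: 0.207
```

>>> step_arm(commands=[[[0.0001, -0.032, 0, 0, 0, -0.26], [0.0002, -0.032, 0, 0, 0, -0.26], [0.0003, -0.032, 0, 0, 0, -0.26], [0.0005, -0.032, 0, 0, 0, -0.26], [0.0006, -0.03, 0, 0, 0, -0.26], [0.0007, -0.026, 0, 0, 0, -0.26], [0.0008, -0.02, 0, 0, 0, -0.26], [0.0009, -0.01, 0, 0, 0, -0.26]]])

```text
time: 7.55
ee_pos: [0.49, 0.2088, 0.1764]
ee_rot: [180.0, 0.1, 7.1]
contact_force: [0.4, -1.1, -0.5]
width: 0.205
```

```bash
python3 plan.py .4913 .2075 .165 7 1; python3 -c "
from h import *
c=snap('scene','s5');t=snap('top','t5'); s=sense(); print(s['time'],s['ee_pos'],s['ee_rot'],s['contact_force'],s['width'],s['qd'])
crop('s5',280,100,390,220,5,'h');crop('t5',180,150,280,250,6,'i')
p=s['ee_pos']
for z in(.063,):
  print((proj(c,p-[0,0,z])-[280,100])*5,(proj(t,p-[0,0,z])-[180,150])*6)"
```

```text
[0.0012, 0.0015, 0.0114, 0.0027, 0.0804, 0.1085]
7.65 [0.49040052 0.20804509 0.1766052 ] [1.79991068e+02 6.29863950e-02 7.09947598e+00] [ 0.37524217 -0.0412242  -0.86332792] 0.20557983499969684 [-1.97694798 -0.50578446  0.22132238 -0.41388652  0.22011192 -1.099273  ]
[[270.95176938 315.98000925]] [[244.33920267 252.53682023]]
```

View pics/h.png

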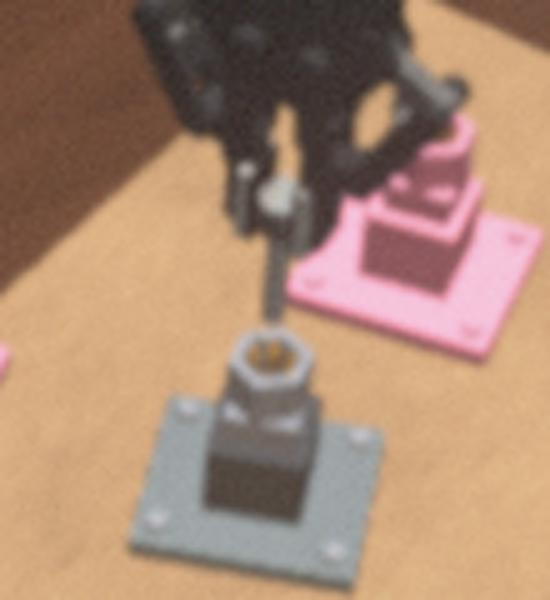

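View pics/i.png

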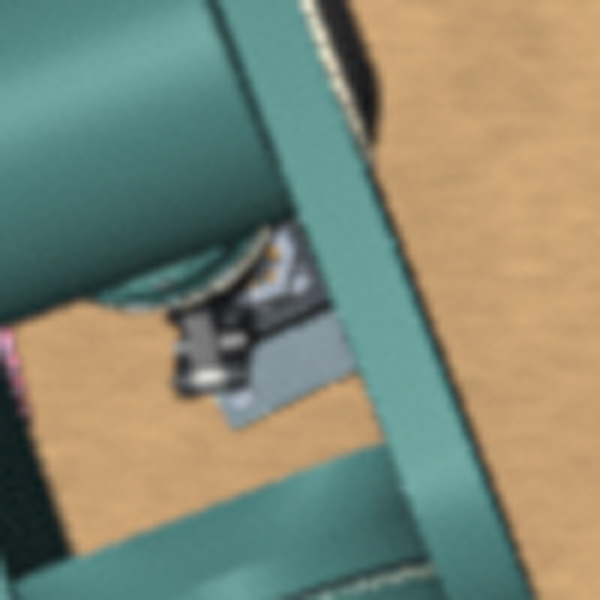

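>>> step_arm(commands=[[[0.0008, 0.0006, 0.004, 0, 0, 0], [0, 0, 0.006, 0, 0, 0], [0, 0, 0.0055, 0, 0, 0], [0, 0, 0, 0, 0, 0], [0, 0, 0, 0, 0, 0], [0, 0, 0, 0, 0, 0], [0, 0, 0, 0, 0, 0], [0, 0, 0, 0, 0, 0]]])

```text
time: 8.45
ee_pos: [0.492, 0.2067, 0.162]
ee_rot: [-180.0, -0.0, 7.0]
contact_force: [-0.1, 0.3, -1.0]
width: 0.209
```

```bash
python3 -c "
from h import *
c=snap('scene','s6'); s=sense(); print(s['time'],s['ee_pos'],s['ee_rot'],s['contact_force'],s['width'])
crop('s6',310,130,360,190,12,'h')
p=s['ee_pos']
q=lambda x:(x-[310,130]+.5)*12-.5
print(q(proj(c,p-[0,0,.063])),q(proj(c,[.4915,.2075,.092])))"
```

```text
8.5 [0.4918995  0.20671134 0.16196899] [-1.79995719e+02 -1.39587820e-02  6.99900248e+00] [-0.42332822 -0.09204598 -1.20128198] 0.20675026094766866
[[292.71080075 471.97608873]] [[290.79095243 496.39021282]]
```

View pics/h.png

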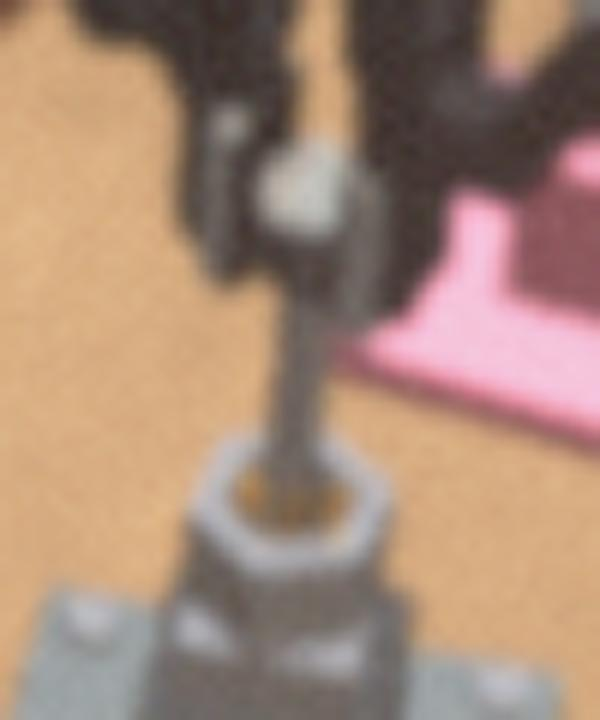

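The shank's lower end is at crop (292,472) and the nut mouth centre at about (290,498). They line up for going down, so I'm descending and watching the forces.

>>> step_arm(commands=[[[-0.0003, -0.0005, 0.002, 0, 0, 0], [0, 0, 0.003, 0, 0, 0], [0, 0, 0.003, 0, 0, 0], [0, 0, 0.003, 0, 0, 0], [0, 0, 0.003, 0, 0, 0], [0, 0, 0.003, 0, 0, 0], [0, 0, 0.003, 0, 0, 0], [0, 0, 0.002, 0, 0, 0]]])

```text
time: 9.3
ee_pos: [0.4915, 0.2071, 0.1394]
ee_rot: [180.0, 0.0, 7.0]
contact_force: [0.1, 0.1, -1.0]
width: 0.208
```

>>> step_arm(commands=[[[0, 0, 0.002, 0, 0, 0], [0, 0, 0.002, 0, 0, 0], [0, 0, 0.002, 0, 0, 0], [0, 0, 0.002, 0, 0, 0], [0, 0, 0.002, 0, 0, 0], [0, 0, 0.001, 0, 0, 0], [0, 0, 0.001, 0, 0, 0], [0, 0, 0, 0, 0, 0]]])

```text
time: 10.1
ee_pos: [0.4915, 0.2071, 0.1277]
ee_rot: [180.0, 0.0, 7.0]
contact_force: [-0.7, 1.3, -0.3]
width: 0.208
```

```bash
python3 -c "
from h import *
c=snap('scene','s7'); s=sense(); print(s['time'],s['ee_pos'],s['ee_rot'],s['contact_force'],s['ft_torque'],s['width'])
crop('s7',310,130,360,190,12,'h')"
```

```text
10.15 [0.49150494 0.20713706 0.12777509] [-1.79999800e+02  4.50994307e-03  6.99387158e+00] [-0.51987251 -0.26149584 -0.58933064] [ 0.0544723  -0.03665676 -0.0408489 ] 0.20757415018041706
```

View pics/h.png

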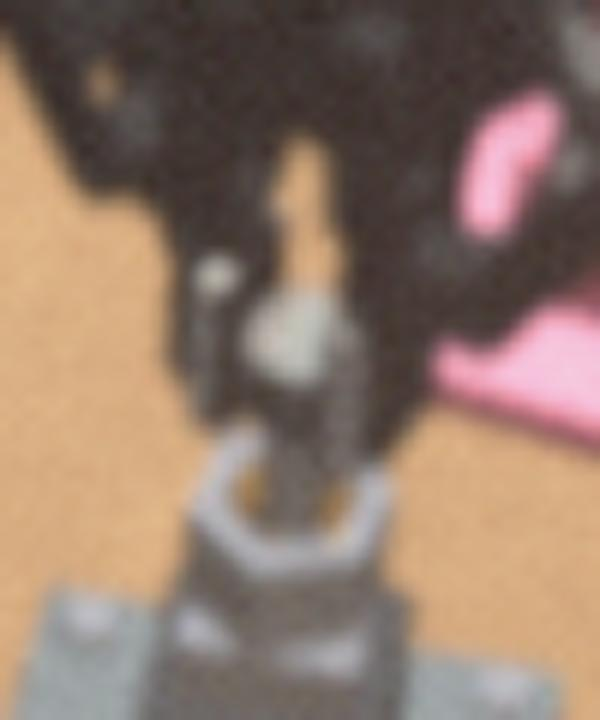

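>>> step_arm(commands=[[[0, 0, 0.002, 0, 0, 0], [0, 0, 0.002, 0, 0, 0], [0, 0, 0.002, 0, 0, 0], [0, 0, 0.002, 0, 0, 0], [0, 0, 0.002, 0, 0, 0], [0, 0, 0.001, 0, 0, 0], [0, 0, 0.001, 0, 0, 0], [0, 0, 0, 0, 0, 0]]])

```text
time: 10.95
ee_pos: [0.4915, 0.2071, 0.1157]
ee_rot: [180.0, 0.0, 7.0]
contact_force: [-0.3, 0.3, -0.5]
width: 0.205
```

>>> step_arm(commands=[[[0, 0, 0.0005, 0, 0, 0], [0, 0, 0.0005, 0, 0, 0], [0, 0, 0, 0, 0, 0], [0, 0, 0, 0, 0, 0], [0, 0, 0, 0, 0, 0], [0, 0, 0, 0, 0, 0], [0, 0, 0, 0, 0, 0], [0, 0, 0, 0, 0, 0]]])

```text
time: 11.75
ee_pos: [0.4917, 0.2072, 0.1155]
ee_rot: [-180.0, -0.0, 7.0]
contact_force: [-1.6, 0.2, 4.5]
width: 0.207
```

>>> step_arm(commands=[[[0, 0, 0.0004, 0, 0, 0], [0, 0, 0.0003, 0, 0, 0], [0, 0, 0, 0, 0, 0], [0, 0, 0, 0, 0, 0], [0, 0, 0, 0, 0, 0], [0, 0, 0, 0, 0, 0], [0, 0, 0, 0, 0, 0], [0, 0, 0, 0, 0, 0]]])

```text
time: 12.55
ee_pos: [0.4919, 0.2074, 0.1153]
ee_rot: [-180.0, -0.1, 7.0]
contact_force: [-2.8, -0.6, 10.8]
width: 0.209
```

>>> step_arm(commands=[[[0, 0, 0, 0, 0, 0], [0, 0, 0, 0, 0, 0], [0, 0, 0, 0, 0, 0], [0, 0, 0, 0, 0, 0], [0, 0, 0, 0, 0, 0], [0, 0, 0, 0, 0, 0], [0, 0, 0, 0, 0, 0], [0, 0, 0, 0, 0, 0]]], jaw=1)

```text
time: 13.35
ee_pos: [0.4915, 0.2071, 0.1141]
ee_rot: [180.0, 0.0, 7.0]
contact_force: [0.6, 0.8, -0.5]
width: 1.0
```

```bash
python3 -c "
from h import *
c=snap('scene','s8'); s=sense(); print(s['time'],s['ee_pos'],s['ee_rot'],s['contact_force'],s['ft_torque'],s['width'])
crop('s8',305,120,365,190,10,'h')
q=lambda x:(x-[305,120]+.5)*10-.5
print(q(proj(c,[[.4913,.2073,.12],[.4913,.2073,.13],[.4913,.2073,.104]])))"
```

```text
13.4 [0.49151011 0.20714947 0.1140995 ] [ 1.79999725e+02 -2.78857868e-04  7.00068350e+00] [-0.12860583  0.31087914  0.48285781] [-0.00866239  0.00066519 -0.02728627] 0.9997742461659916
[[299.9964178  418.28528279]
 [303.3463432  383.19235106]
 [294.74863003 473.30735885]]
```

View pics/h.png

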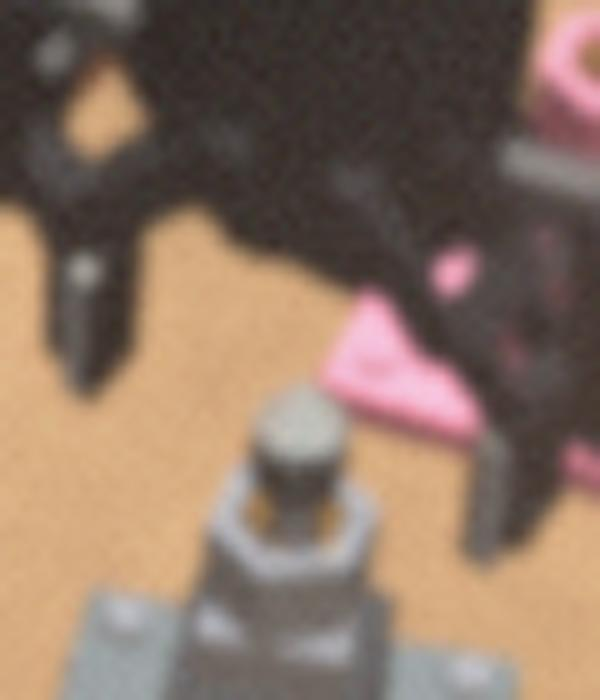

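The cutter stands upright, with its rim centre at crop (300,424) against (300,418) predicted for fully home. Now lowering around the nut at yaw 7 and gripping it.

>>> step_arm(commands=[[[0, 0, 0.003, 0, 0, 0], [0, 0, 0.004, 0, 0, 0], [0, 0, 0.004, 0, 0, 0], [0, 0, 0.004, 0, 0, 0], [0, 0, 0.004, 0, 0, 0], [0, 0, 0.003, 0, 0, 0], [0, 0, 0.001, 0, 0, 0], [0, 0, 0, 0, 0, 0]]])

```text
time: 14.2
ee_pos: [0.4915, 0.2071, 0.091]
ee_rot: [180.0, 0.0, 7.0]
contact_force: [0.5, 0.7, -0.0]
width: 1.001
```

>>> step_arm(commands=[[[0, 0, 0, 0, 0, 0], [0, 0, 0, 0, 0, 0], [0, 0, 0, 0, 0, 0], [0, 0, 0, 0, 0, 0], [0, 0, 0, 0, 0, 0], [0, 0, 0, 0, 0, 0], [0, 0, 0, 0, 0, 0], [0, 0, 0, 0, 0, 0]]], jaw=-1)

```text
time: 15.0
ee_pos: [0.4915, 0.2072, 0.0916]
ee_rot: [-180.0, 0.0, 7.0]
contact_force: [-4.1, -0.5, 6.1]
width: 0.369
```

```bash
python3 -c "
from h import *
c=snap('scene','s9'); s=sense(); print(s['time'],s['ee_pos'],s['ee_rot'],s['contact_force'],s['ft_torque'],s['width'],s['joint_pos'])
crop('s9',305,120,365,190,10,'h')"
```

```text
15.05 [0.49147685 0.20715493 0.0916132 ] [-1.79999281e+02  1.76159870e-04  7.01171847e+00] [-4.18770959 -1.90377963  5.92612207] [-0.18682297  0.62778705  0.26954458] 0.37146925512169154 [ 2.01143789e+01 -6.10837527e+00  1.10239384e+02  7.62925454e-04
  7.58689994e+01  1.31024741e+01]
```

View pics/h.png

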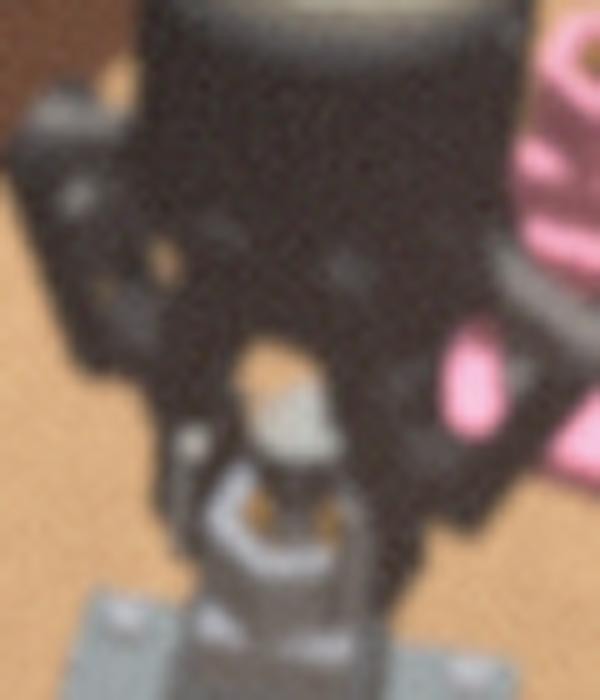

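>>> step_arm(commands=[[[0, 0, 0, 0, 0, 2], [0, 0, 0, 0, 0, 4], [0, 0, 0, 0, 0, 4], [0, 0, 0, 0, 0, 4], [0, 0, 0, 0, 0, 4], [0, 0, 0, 0, 0, 4], [0, 0, 0, 0, 0, 4], [0, 0, 0, 0, 0, 4]]])

```text
time: 15.85
ee_pos: [0.4908, 0.2073, 0.0916]
ee_rot: [180.0, 0.1, -23.1]
contact_force: [-11.8, -0.8, 9.7]
width: 0.372
```

```bash
python3 -c "
from h import *
s=sense(); print(s['time'],s['ee_pos'],s['ee_rot'],s['contact_force'],s['ft_torque'],s['width'],s['tau'][5])"
```

```text
15.85 [0.49077705 0.20727235 0.09155785] [ 1.79961005e+02  9.84371243e-02 -2.31408694e+01] [-11.83179426  -0.82867317   9.72934063] [-0.02793618  2.01372466  0.33124216] 0.3718012764920413 -1.553330160677433
```

>>> step_arm(commands=[[[-0.0005, 0.0002, 0, 0, 0, 3], [-0.0003, 0.0001, 0, 0, 0, 3], [0, 0, 0, 0, 0, 3], [0, 0, 0, 0, 0, 3], [0, 0, 0, 0, 0, 3], [0, 0, 0, 0, 0, 3], [0, 0, 0, 0, 0, 3], [0, 0, 0, 0, 0, 3]]])

```text
time: 16.65
ee_pos: [0.4902, 0.2076, 0.0916]
ee_rot: [180.0, 0.1, -47.1]
contact_force: [-7.7, 2.8, 6.9]
width: 0.372
```

```bash
python3 -c "
from h import *
s=sense(); print(s['time'],s['ee_pos'],s['ee_rot'],s['contact_force'],s['ft_torque'],s['width'],s['tau'][5])"
```

```text
16.65 [0.49020273 0.20759306 0.09161085] [ 1.79985631e+02  6.86620425e-02 -4.70982965e+01] [-7.71526949  2.77175377  6.92942318] [0.41430459 1.40662139 0.29656153] 0.3720378633263679 -1.0966070741415024
```

>>> step_arm(commands=[[[-0.0003, -0.0002, 0, 0, 0, 1], [0, 0, 0, 0, 0, 1], [0, 0, 0, 0, 0, 1], [0, 0, 0, 0, 0, 1], [0, 0, 0, 0, 0, 1], [0, 0, 0, 0, 0, 1], [0, 0, 0, 0, 0, 1], [0, 0, 0, 0, 0, 1]]])

```text
time: 17.45
ee_pos: [0.4901, 0.2078, 0.0916]
ee_rot: [180.0, 0.1, -55.0]
contact_force: [-9.6, 1.3, 7.8]
width: 0.373
```

```bash
cat > r.py <<'E'
from h import *
for i in range(1):
    s=sense(); print(s['time'],s['ee_pos'].round(4),s['ee_rot'].round(2),s['contact_force'].round(1),s['ft_torque'].round(3),round(s['width'],3),round(s['tau'][5],2))
E
python3 r.py
```

```text
17.45 [0.4901 0.2078 0.0916] [ 1.7995e+02  6.0000e-02 -5.5020e+01] [-9.6  1.3  7.8] [0.134 1.51  0.324] 0.373 -0.17
```

>>> step_arm(commands=[[[0, 0, 0, 0, 0, 1], [0, 0, 0, 0, 0, 1], [0, 0, 0, 0, 0, 1], [0, 0, 0, 0, 0, 1], [0, 0, 0, 0, 0, 1], [0, 0, 0, 0, 0, 1], [0, 0, 0, 0, 0, 1], [0, 0, 0, 0, 0, 1]]])

```text
time: 18.25
ee_pos: [0.49, 0.208, 0.0916]
ee_rot: [179.9, 0.1, -63.0]
contact_force: [-10.3, 2.3, 7.6]
width: 0.37
```

```bash
python3 r.py
```

```text
18.25 [0.49   0.208  0.0916] [ 1.7995e+02  7.0000e-02 -6.3010e+01] [-10.3   2.3   7.6] [0.458 1.716 0.329] 0.37 -0.16
```

>>> step_arm(commands=[[[0, 0, 0, 0, 0, 1], [0, 0, 0, 0, 0, 1], [0, 0, 0, 0, 0, 1], [0, 0, 0, 0, 0, 1], [0, 0, 0, 0, 0, 1], [0, 0, 0, 0, 0, 1], [0, 0, 0, 0, 0, 1], [0, 0, 0, 0, 0, 1]]])

```text
time: 19.05
ee_pos: [0.4899, 0.2081, 0.0916]
ee_rot: [179.9, 0.1, -71.0]
contact_force: [-10.7, 3.9, 8.8]
width: 0.372
```

```bash
python3 r.py
```

```text
19.05 [0.4899 0.2081 0.0916] [ 1.7993e+02  9.0000e-02 -7.1010e+01] [-10.7   3.9   8.8] [0.656 1.793 0.328] 0.372 -0.12
```

>>> step_arm(commands=[[[0, 0, 0, 0, 0, 1], [0, 0, 0, 0, 0, 1], [0, 0, 0, 0, 0, 1], [0, 0, 0, 0, 0, 1], [0, 0, 0, 0, 0, 1], [0, 0, 0, 0, 0, 1], [0, 0, 0, 0, 0, 1], [0, 0, 0, 0, 0, 1]]])

```text
time: 19.85
ee_pos: [0.4899, 0.2083, 0.0916]
ee_rot: [179.9, 0.1, -79.0]
contact_force: [-11.6, 7.0, 8.7]
width: 0.37
```

```bash
python3 r.py; python3 -c "
from h import *
snap('scene','s10');crop('s10',305,120,365,190,10,'h')"
```

```text
19.85 [0.4899 0.2083 0.0916] [ 1.7993e+02  1.0000e-01 -7.9000e+01] [-11.6   7.    8.7] [0.959 1.863 0.359] 0.37 -0.06
```

View pics/h.png

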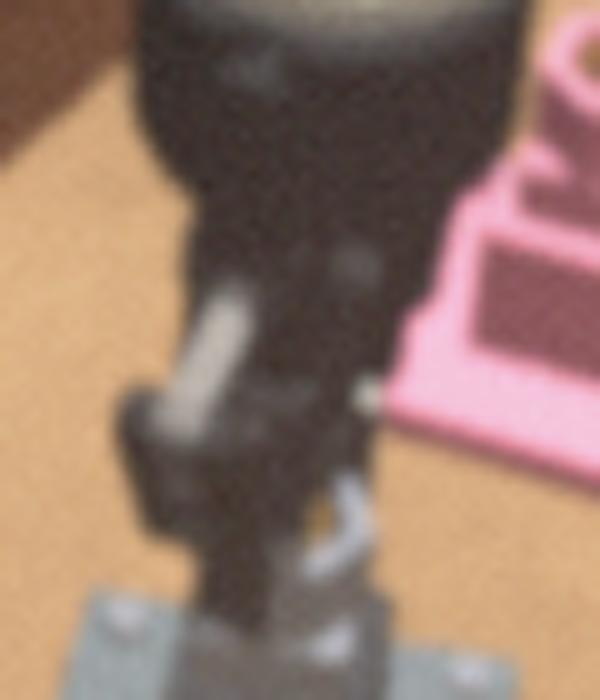

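>>> step_arm(commands=[[[-0.0004, 0.0004, 0, 0, 0, 1], [-0.0003, 0.0003, 0, 0, 0, 1], [0, 0, 0, 0, 0, 1], [0, 0, 0, 0, 0, 1], [0, 0, 0, 0, 0, 1], [0, 0, 0, 0, 0, 1], [0, 0, 0, 0, 0, 1], [0, 0, 0, 0, 0, 1]]])

```text
time: 20.7
ee_pos: [0.4897, 0.2086, 0.0916]
ee_rot: [180.0, 0.1, -87.0]
contact_force: [-4.8, 4.3, 6.6]
width: 0.37
```

```bash
python3 r.py
```

```text
20.7 [0.4897 0.2086 0.0916] [ 1.800e+02  6.000e-02 -8.703e+01] [-4.8  4.3  6.6] [0.678 0.768 0.417] 0.37 -0.01
```

>>> step_arm(commands=[[[0, 0, 0, 0, 0, 1], [0, 0, 0, 0, 0, 1], [0, 0, 0, 0, 0, 1], [0, 0, 0, 0, 0, 1], [0, 0, 0, 0, 0, 1], [0, 0, 0, 0, 0, 1], [0, 0, 0, 0, 0, 1], [0, 0, 0, 0, 0, 1]]])

```text
time: 21.5
ee_pos: [0.4897, 0.2088, 0.0916]
ee_rot: [180.0, 0.1, -95.0]
contact_force: [-4.4, 5.0, 4.7]
width: 0.372
```

```bash
python3 r.py
```

```text
21.5 [0.4897 0.2088 0.0916] [ 1.7999e+02  8.0000e-02 -9.5010e+01] [-4.4  5.   4.7] [0.981 0.734 0.492] 0.372 0.06
```

The torque climbed from a steady 0.33 to 0.49 N m. Onset is at yaw ≈ -76°, so an eighth of a turn more ends at ≈ -121°.

>>> step_arm(commands=[[[-0.0004, 0.0002, 0, 0, 0, 1.6], [0, 0, 0, 0, 0, 1.6], [0, 0, 0, 0, 0, 1.6], [0, 0, 0, 0, 0, 1.6], [0, 0, 0, 0, 0, 1.6], [0, 0, 0, 0, 0, 1.6], [0, 0, 0, 0, 0, 1.6], [0, 0, 0, 0, 0, 1.6]]])

```text
time: 22.3
ee_pos: [0.4897, 0.2091, 0.0916]
ee_rot: [-180.0, 0.1, -107.8]
contact_force: [-2.6, 5.6, 4.9]
width: 0.369
```

```bash
python3 r.py
```

```text
22.3 [0.4897 0.2091 0.0916] [-1.7999e+02  8.0000e-02 -1.0784e+02] [-2.6  5.6  4.9] [0.917 0.397 0.648] 0.369 -0.1
```

>>> step_arm(commands=[[[0, 0, 0, 0, 0, 2], [0, 0, 0, 0, 0, 2], [0, 0, 0, 0, 0, 2], [0, 0, 0, 0, 0, 2], [0, 0, 0, 0, 0, 2], [0, 0, 0, 0, 0, 2], [0, 0, 0, 0, 0, 1.5], [0, 0, 0, 0, 0, 0]]])

```text
time: 23.1
ee_pos: [0.4899, 0.2094, 0.0917]
ee_rot: [180.0, 0.1, -121.3]
contact_force: [-0.4, 8.8, 3.7]
width: 0.371
```

```bash
python3 r.py
```

```text
23.1 [0.4899 0.2094 0.0917] [ 1.7999e+02  1.3000e-01 -1.2133e+02] [-0.4  8.8  3.7] [1.419 0.14  0.624] 0.371 1.18
```

>>> step_arm(commands=[[[0, 0, 0, 0, 0, 1], [0, 0, 0, 0, 0, 1], [0, 0, 0, 0, 0, 0], [0, 0, 0, 0, 0, 0], [0, 0, 0, 0, 0, 0], [0, 0, 0, 0, 0, 0], [0, 0, 0, 0, 0, 0], [0, 0, 0, 0, 0, 0]]])

```text
time: 23.9
ee_pos: [0.4899, 0.2095, 0.0916]
ee_rot: [180.0, 0.1, -123.3]
contact_force: [-0.5, 9.6, 4.1]
width: 0.372
```

```bash
python3 r.py;  python3 -c "
from h import *
snap('scene','s11');crop('s11',305,120,365,190,10,'h')"
```

```text
23.9 [0.4899 0.2095 0.0916] [ 1.7999e+02  1.3000e-01 -1.2328e+02] [-0.5  9.6  4.1] [1.446 0.091 0.577] 0.372 0.62
```

View pics/h.png

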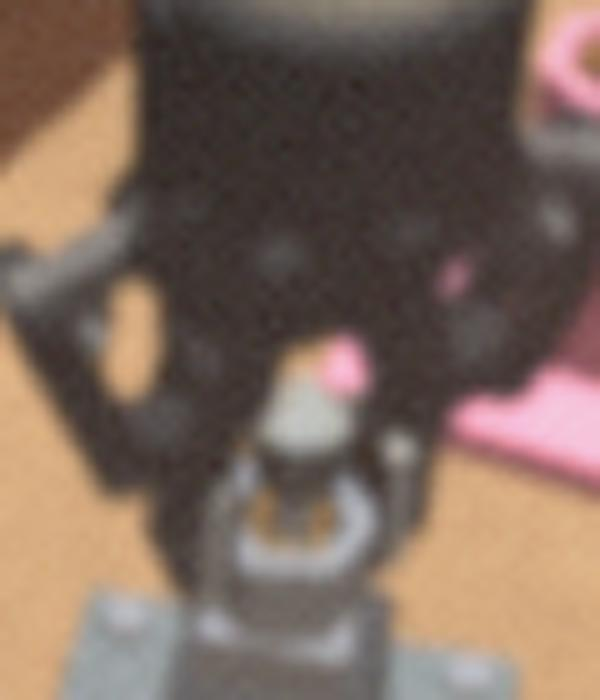

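>>> step_arm(commands=[[[0, 0, 0, 0, 0, 0], [0, 0, 0, 0, 0, 0], [0, 0, 0, 0, 0, 0], [0, 0, 0, 0, 0, 0], [0, 0, 0, 0, 0, 0], [0, 0, 0, 0, 0, 0], [0, 0, 0, 0, 0, 0], [0, 0, 0, 0, 0, 0]]], jaw=1)

```text
time: 24.75
ee_pos: [0.4896, 0.2085, 0.0911]
ee_rot: [180.0, -0.0, -123.3]
contact_force: [0.1, -0.5, -0.7]
width: 0.999
```

>>> step_arm(commands=[[[0, 0, -0.005, 0, 0, 0], [0, 0, -0.015, 0, 0, 0], [0, 0, -0.025, 0, 0, 0], [0, 0, -0.03, 0, 0, 0], [0, 0, -0.03, 0, 0, 0], [0, 0, -0.03, 0, 0, 0], [0, 0, -0.025, 0, 0, 0], [0, 0, -0.01, 0, 0, 0]]])

```text
time: 25.55
ee_pos: [0.49, 0.2087, 0.2651]
ee_rot: [-179.9, 0.2, -123.3]
contact_force: [0.1, 0.4, -0.4]
width: 0.999
```

```bash
python3 r.py;  python3 -c "
from h import *
snap('scene','s12');crop('s12',305,120,365,190,10,'h')"
```

```text
25.55 [0.49   0.2087 0.2651] [-179.86    0.2  -123.3 ] [ 0.1  0.4 -0.4] [ 0.027 -0.041 -0.01 ] 0.999 -0.0
```

View pics/h.png

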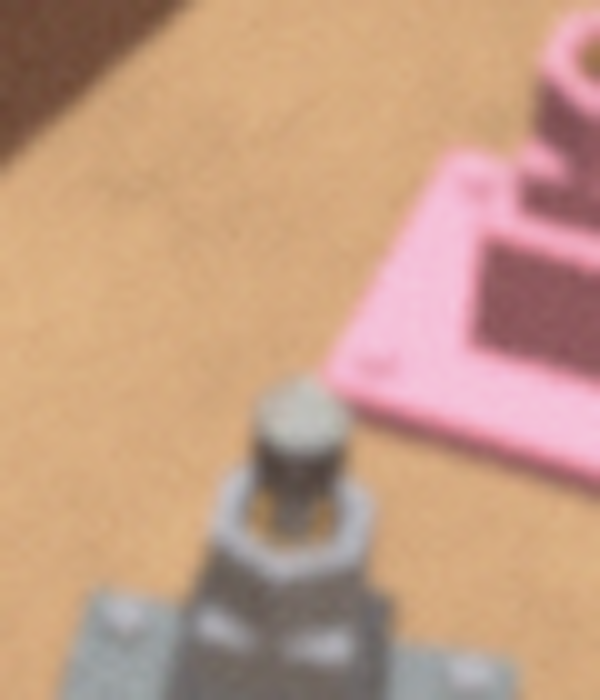

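>>> step_arm(commands=[[[0.015, -0.01, 0, 0, 0, 0], [0.026, -0.017, 0, 0, 0, 0], [0.028, -0.018, 0, 0, 0, 0], [0.03, -0.019, 0, 0, 0, 0], [0.03, -0.019, 0, 0, 0, 0], [0.028, -0.018, 0, 0, 0, 0], [0.026, -0.017, 0, 0, 0, 0], [0.015, -0.01, 0, 0, 0, 0]]])

```text
time: 26.4
ee_pos: [0.4874, -0.0292, 0.2602]
ee_rot: [180.0, -0.0, -123.4]
contact_force: [-0.0, 0.2, 0.2]
width: 1.002
```

```bash
cat > nut2.py <<'E'
from nut import *
snap('scene','s13');snap('top','t13')
for f,z in(('top0',0),('t13',0),('scene0',1),('s13',1)):
    c=load(f); g=cv2.cvtColor(c['frame'],cv2.COLOR_RGB2GRAY).astype(float)
    x,y=((.4907,.209),(.4915,.2075))[z]
    ok=np.ones_like(g)
    # ignore the cutter: silhouette of its head and shank
    a=np.linspace(0,2*np.pi,24)[:-1]
    P=np.vstack([np.c_[x+.0115*np.cos(a),y+.0115*np.sin(a),np.full(23,h)] for h in(.103,.121)]+[np.c_[x+.006*np.cos(a),y+.006*np.sin(a),np.full(23,.09)]])
    hp=cv2.convexHull(np.round(proj(c,P)).astype(np.int32)); m=np.zeros(g.shape,np.uint8); cv2.fillConvexPoly(m,hp,1); ok[m>0]=0
    R=[]
    for a in range(0,60,3):
      b=(-99,)
      for dx in(-.001,0,.001):
       for dy in(-.001,0,.001):
        mo=mask(c,hexp(x+dx,y+dy,a,.0185)); mi=mask(c,hexp(x+dx,y+dy,a,.0125)); mb=mask(c,hexp(x+dx,y+dy,a,.0225))
        ring=np.clip(mo-mi,0,1)*ok; out=np.clip(mb-mo,0,1)*ok
        b=max(b,((g*ring).sum()/ring.sum()-(g*out).sum()/out.sum(),))
      R.append((round(b[0],1),a))
    print(f,[(float(p),q) for p,q in sorted(R)[::-1][:7]])
crop('t13',208,180,236,208,14,'f');crop('s13',320,150,348,178,14,'g')
cv2.imwrite('pics/fg2.png',np.hstack([cv2.imread('pics/f.png'),cv2.imread('pics/g.png')]))
E
python3 r.py; python3 nut2.py
```

```text
26.4 [ 0.4874 -0.0292  0.2602] [ 1.7995e+02 -4.0000e-02 -1.2338e+02] [-0.   0.2  0.2] [ 0.018 -0.    -0.011] 1.002 0.38
top0 [(36.4, 3), (36.0, 12), (36.0, 9), (36.0, 6), (35.8, 15), (35.4, 18), (35.4, 0)]
t13 [(34.2, 21), (33.9, 3), (33.7, 57), (33.7, 18), (33.5, 15), (33.5, 12), (33.4, 6)]
scene0 [(18.0, 3), (17.7, 12), (17.6, 6), (17.5, 9), (17.3, 24), (17.3, 21), (17.3, 18)]
s13 [(16.5, 3), (16.1, 24), (16.0, 21), (15.9, 12), (15.9, 6), (15.8, 9), (15.7, 30)]
```

View pics/fg2.png

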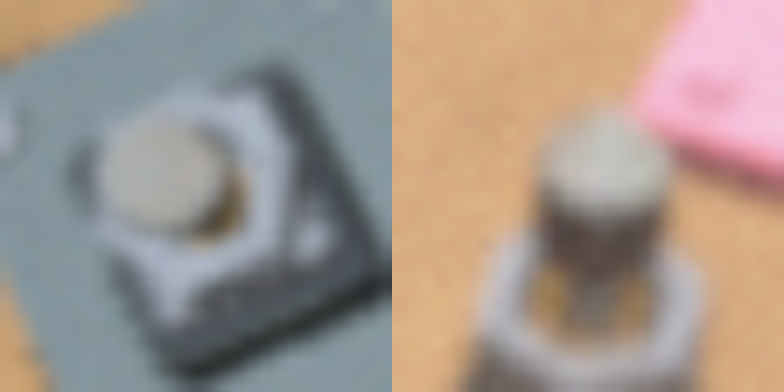

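View pics/t13.png

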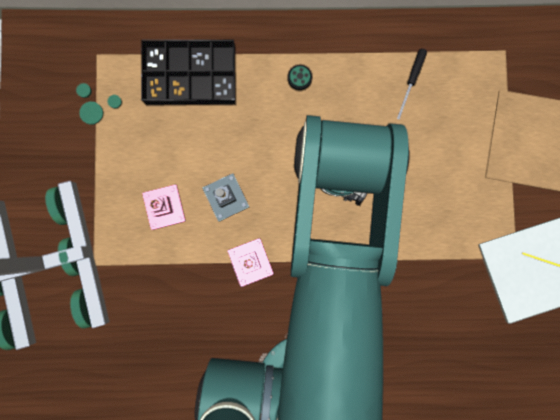

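```bash
cat > nut3.py <<'E'
from nut import *
from scipy.optimize import minimize
def soft(c,g,ok,x,y,a):
    # least squares: grey = b0*outside-top(per side const via lstsq)+b1*ring
    pts=hexp(x,y,a,.0185); mo=cv2.GaussianBlur(mask(c,pts),(0,0),.7)
    return mo
for f0,f1,x,y in(('top0','t13',.4907,.209),('scene0','s13',.4915,.2075)):
  res={}
  for f in(f0,f1):
    c=load(f); g=c['frame'].astype(float)
    # sample radial profile along world directions on plane z=.092
    th=np.radians(np.arange(0,360,3)); rr=np.arange(.0145,.0206,.0005)
    P=np.array([[x+r*np.cos(t),y+r*np.sin(t),.092] for t in th for r in rr])
    uv=proj(c,P).astype(np.float32)
    v=np.stack([cv2.remap(g[:,:,k].astype(np.float32),uv[:,0].reshape(len(th),-1),uv[:,1].reshape(len(th),-1),cv2.INTER_CUBIC) for k in range(3)],-1)
    res[f]=v.sum(-1)/3
  for f in res:
    v=res[f]; d=-np.gradient(v,axis=1); d=np.clip(d,0,None)
    e=(d*rr).sum(1)/d.sum(1)
    print(f); print(' '.join(f'{a*1000:.1f}' for a in e))
E
python3 nut3.py
python3 -c "
from h import *
L=[cv2.imread('pics/'+f+'.png')[158:188,318:350] for f in('scene0','s13')]
cv2.imwrite('pics/k.png',np.hstack([cv2.resize(x,(384,360),interpolation=cv2.INTER_CUBIC) for x in L]))"
```

```text
top0
17.2 17.0 16.8 16.6 16.5 16.5 16.7 16.8 16.8 16.9 17.1 17.3 17.5 17.7 18.0 18.2 18.1 18.0 17.7 17.4 17.0 16.9 16.9 17.0 17.0 17.2 17.3 17.4 17.3 17.1 17.0 17.0 17.1 17.2 17.4 17.5 17.5 17.3 16.9 16.6 16.5 16.3 16.2 16.2 16.3 16.4 16.6 16.8 17.0 17.3 17.7 18.1 18.3 18.6 18.7 18.2 17.3 16.8 16.7 16.6 16.6 16.7 16.6 16.6 16.5 16.4 16.4 16.5 16.8 17.0 17.2 17.3 17.4 17.7 18.0 18.0 17.7 17.2 16.2 16.0 15.8 15.6 15.5 15.5 15.5 15.6 15.9 16.1 16.3 16.4 16.7 16.9 17.0 17.2 17.4 17.6 17.8 17.8 17.6 17.4 17.4 17.6 17.7 17.8 17.8 18.0 18.3 18.5 18.7 18.9 18.7 18.4 18.1 17.6 17.4 17.2 17.3 17.3 17.3 17.2
t13
17.7 17.6 17.7 17.8 17.7 17.4 17.2 17.2 17.3 17.3 17.1 17.0 17.1 17.3 17.6 17.6 17.8 18.2 18.3 18.1 17.5 17.2 17.2 17.4 17.5 17.5 17.5 17.4 17.2 17.0 16.7 16.6 16.5 16.5 16.7 17.0 17.7 18.4 18.6 18.3 17.7 17.3 16.9 16.6 16.5 16.4 16.6 16.7 16.8 17.2 17.5 17.9 17.9 18.0 18.3 18.3 18.0 17.7 17.4 17.2 17.1 17.0 16.8 16.6 16.4 16.2 16.2 16.3 16.5 16.8 16.9 16.8 16.8 16.9 17.2 17.3 17.4 17.3 16.9 16.5 16.1 15.8 15.7 15.7 15.6 15.6 15.8 15.9 16.1 16.2 16.4 16.5 16.6 16.8 17.0 17.2 17.5 17.7 1
[... 681 characters left out ...]
18.1 18.1 17.9 17.7 17.3 16.9 16.6
s13
16.5 16.1 15.9 15.7 15.5 15.5 15.6 15.8 16.0 16.2 16.4 16.5 16.7 17.0 17.3 17.4 17.7 17.9 17.9 17.9 17.9 17.9 17.8 17.6 17.7 18.5 nan nan nan nan nan nan 14.6 nan nan nan nan nan nan nan nan nan nan nan nan nan nan nan nan nan nan nan nan nan nan 20.3 19.9 19.4 18.8 18.1 17.8 17.5 17.2 17.2 17.4 17.2 17.1 17.1 17.1 17.2 17.4 17.7 17.9 18.0 17.8 17.6 17.5 17.5 17.7 17.5 16.4 16.3 16.6 16.7 16.6 17.0 17.2 17.4 17.4 17.4 17.4 17.5 17.6 17.7 17.9 17.9 18.1 18.1 18.2 18.2 18.2 18.1 18.0 17.9 17.8 17.7 17.7 17.6 17.5 17.5 17.8 18.0 18.1 18.2 18.1 18.0 17.8 17.4 17.0 16.8nut3.py:19: RuntimeWarning: invalid value encountered in divide
  e=(d*rr).sum(1)/d.sum(1)
```

View pics/k.png

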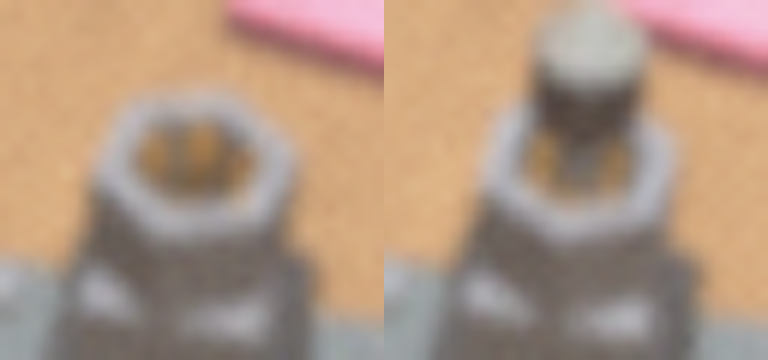

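View pics/s13.png

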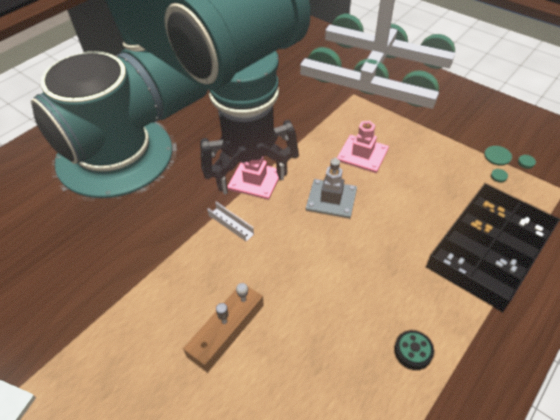

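The countersink stands in the grey stand at (335,165). The other two cutters are still in the rack at (222,310) and (242,290), its third hole is empty, and the gripper is clear of everything.

```bash
python3 -c "
from h import *
print(hand_in())"
```

```text
the job is handed in; nothing more can be done
None
```

The countersink is in the grey stand's collet, tightened, and the job is handed in at about 26.5 s of the 67 s allowed. The other two cutters are still in the rack.

- **Insertion:** The cutter went down until the upward force rose to about 11 N at TCP z = 0.1153 m. About 0.115 m was expected for fully home. After release, its rim in the picture sat within 1 px of where a seated cutter should be, and it stood upright.
- **Tightening:** I turned the nut clockwise in one grip. The torque held at about 0.33 N m, then climbed from a tool yaw of about -76°. I turned about 47° further, to -123°, then opened the gripper and backed away. The gripper opening stayed constant throughout, so the grip on the flats shows no sign of slipping.

**Checks that disagreed:**
- The torque read 0.58 to 0.62 N m at rest, below the roughly 0.72 N m I expected. I put this down to friction holding part of the load.
- The nut's final angle in the pictures could only be read to within about 10°. It suggests a spring-back similar to or slightly more than the 0.15 rad stated.
- Taking the stand's orientation as the nut's zero, I had estimated a start angle of about 0.29 rad. The point where the jaws gripped suggests it was nearer 0. I went by the torque.

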